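# Hold a test tile in the slot of the colour reader

## Robot

A 6-joint arm with a two-finger parallel gripper is mounted at the origin on a cart in front of the work surface, level with it; the furniture and walls round the work are solid. World frame = base frame: x ahead of the robot, y to its left, z up, the work surface at z = 0. Lengths are in m, angles in rad, forces in N, time in s.
With the tool pointing down it reaches from about 0.375 to 0.9 m from the base axis. Payload 3.1 kg.
Tool frame: the origin (TCP) lies midway between the tips of the shut fingers; the grasp point (between the pads) lies 19 mm behind it; z points along the fingers, y is the line along which they close (so a half turn about z gives the same grasp; the last joint's range is limited). The gripper opens to 87 mm and grips with 3 to 60 N. Pads are 19 mm wide; open, the fingers measure 117 mm over their backs; the gripper's body (75 mm by 190 mm) begins 51 mm behind the grasp point.
Start: joints at [-1.393, 0.527, 1.433, -0, 1.181, -0.178], TCP at [0.218, -0.586, 0.223] pointing down, gripper open.
Joint ranges: [-3.08, 3.08], [-0.75, 2.2], [0.22, 2.44], [-1.43, 4.57], [0, 2.65], [-2.85, 2.85]. Speed limits (rad/s): [2.79, 2.79, 3.14, 3.14, 3.14, 3.14].

## Interface

Orientations are given as [roll, pitch, yaw] about the fixed x, y, z axes, in that order (R = Rz(yaw) Ry(pitch) Rx(roll)).
In Python, from rig import ctrl, eyes, workorder gives the robot as it stands. The module is installed in compiled form; this text tells all that it offers.
- The arm moves only by the tool move_arm, never from a script. Its argument "increments" is a list of rows, each an object with "delta_pos": the shift along the world's x, y, z in m, a list of three; "dr": the turn, a rotation vector about the world's x, y, z in degrees, a list of three; "claw": the opening, from 0 (shut) to 1 (fully open). In form: [{"delta_pos": [x, y, z], "dr": [ax, ay, az], "claw": claw}, ...]. A call has 1 to 12 rows; each row is the pose to reach, as a shift and turn from the pose commanded when the call began; what a row does not reach only later rows make up. A row lasts 1/8 s, in which the tool goes at most 62.5 mm and 10.7 degrees, less where a joint would pass 70% of its speed; a pose out of reach is approached as far as the arm can. A call with a gripper value outside its range is refused whole. The fingers move at their own pace and stop on an object; the grip force is fixed at half the most. Time passes only in rows, so rows that repeat a pose let the fingers close. It gives the time, the measured TCP pose, the force, the opening and the grip force at its end, in the units of the state.
- ctrl.read_state(): the state, without advancing time (a new reading comes with each control period).
- eyes.camera(name): name is "side" or "top" or "wrist"; returns a dict with "color" (400x640x3 uint8, red, green, blue), "fov_y" (degrees; the focal length in pixels is half the picture's height over the tangent of half this angle, whatever the lens; pixels are square), "cx", "cy" (the principal point, pixels), "position" and "orientation" of the camera in the world; the wrist camera has in their place "T_tool_cam" (4x4, takes a point from camera to tool coordinates, whose origin is the TCP and whose axes are the flange's). Camera axes: x right, y down, z forward; pixel columns grow to the right and rows downward; lengths in m; the calibration is good to about 2 mm. A picture is of the moment at which its call begins: read the wrist's pose just before it. There is no depth.
- workorder.hand_in(): hands the job in; it is judged then, once.
The state is a dict: "clock": time; "joint_positions": joint angles; "qvel": joint speeds; "effort": joint torques, N m; "tcp_pos": TCP position; "eef_rot": TCP orientation; "ft_force": force on the tool from outside, world axes, zero at the start; "moment": the same for the moment, N m; "opening": finger opening in m; "grip_force": force on a finger pad.
Only numpy, scipy, OpenCV 4.12 (cv2) and the standard library are available. Lean on these libraries where they do the work, as an engineer would, in place of code of your own. Each camera call takes 0.05 s, during which the arm holds its last target. There are 200 camera calls.

## Task

First turn the lever on top of the glaze colour reader to 60 degrees (the one long line of its scale), which opens the shutter below the slot, and leave it there. Then take the test tile that stands on end in the small wooden stand, pass its lower end straight down through the slot until about 30 mm of it is inside, and finish while still holding it there: upright, still, hanging from the fingers without pressing on the reader. Leave the cup, the wooden rib, the dish and the tile that lies flat where they are.

Things in the scene. Friction and masses are not known exactly. Their poses are not given: they have to be found in the camera images.
- reader: Glaze colour reader, fixed to the table: hollow grey box 170 (x) x 160 (y) x 95 mm high with an aluminium top plate 4 mm thick; inner floor 10 mm above the table. Origin: centre of its underside. Its -x side has the display and faces roughly to the robot; only its position and yaw vary.
- slot (a point): Centre of the slot's mouth, on the upper face of the top plate (95 mm above the table), 45 mm from the reader's centre to its +x. Axes as the reader's. The slot goes through the plate, 36 mm along the reader's x and 10 mm along its y (2 mm more than the tile's 34 x 8 mm, so 1 mm a side), with a 1.5 mm chamfer round the mouth.
- lever (a joint): Shutter lever's angle about its vertical axis, rad, 0 to 1.571 (stops), starting at 0 to 0.35; grows counter-clockwise seen from above (the knob goes left to right past the reader's front). At 0 the arm points 135 degrees counter-clockwise from the reader's +x. 60 degrees = 1.047: the arm's tip is at the long scale line; short lines are 15 degrees apart. Friction about 2 N at the knob; stays put.
- pivot (a point): The lever's axis on the upper face of the top plate, at the reader's centre; axes as the reader's. The hub there is 24 mm across and 15 mm high. The lever carries a shutter 5 to 8 mm below the plate's upper face: it blocks the slot while the lever stands at 0 to 20 degrees; at 60 degrees the way down is free.
- knob (a point): Centre of the top of the lever's upright round black knob, 16 mm across, 50 mm from the pivot; the knob's grip runs from 18 to 52 mm above the top plate, and this point is 52 mm above it. The steel arm below lies 6 to 12 mm above the plate and its tip reaches 63 mm from the pivot. The frame turns with the lever.
- stand: Small light wooden stand, fixed: 64 (x) x 48 (y) x 20 mm high, with a groove in its top, 36 mm along its x, 10 mm along its y and 12 mm deep, in which the tile stands. Origin: centre of its underside.
- tile: Glaze test tile, terracotta with a glazed patch on one face, 34 x 52 x 8 mm, about 40 g, standing on end in the stand's groove. Body axes: x along its 34 mm width (level, parallel to the stand's x), y along its 52 mm length (upward), z through its 8 mm thickness. Origin: centre of its back face, 4 mm from the tile's middle.
- tile_top (a point): Centre of the tile's upper end, 60 mm above the table at the start; the tile stands 40 mm clear above the stand. Axes as the tile's.
- tile_low (a point): Centre of the tile's lower end, 52 mm below tile_top.
- water_cup: Bystander: small brown cup, 46 mm across, 53 mm high. Origin: centre of its underside.
- rib: Bystander: flat oval wooden rib, 40 x 104 x 8 mm. Origin: centre of its underside.
- flat_tile: Bystander: another test tile of 34 x 52 x 8 mm that lies flat on the table. Origin: centre of its underside.
- dish: Bystander: low round dish, 86 mm across, 31 mm high. Origin: centre of its underside.
There are look-alikes about, which are no part of the job. Leave any purple, turquoise or yellow look-alike of the tile alone.

How it is judged:
On the way, in this order (a step that is already met when the one before it is completed fails the run):
1. the lever stands at 60 degrees, within 6 (value of joint lever between 0.942 and 1.152 rad and contact force between the fingers and lever below 0.1 N), for 0.2 s.
2. the tile is lifted clear of the stand (height (world z) of tile_low above 0.03 m and contact force between the fingers and tile above 1 N), for 0.2 s.
At the end, for the whole second after the job is handed in: The fingers hold the tile at rest and upright (within 0.15 rad) in the slot, its lower end 22 to 38 mm below the upper face of the top plate and within 6 mm of the slot's axis each way, pressing on the reader (its lever included) with less than 6 N; the lever stands at 60 degrees, within 6 (value of joint lever between 0.942 and 1.152 rad and z of tile_low in the frame of slot between -0.038 and -0.022 m and x of tile_low in the frame of slot between -0.006 and 0.006 m and y of tile_low in the frame of slot between -0.006 and 0.006 m and angle between tile_low's own y axis and vertical below 0.15 rad and contact force between the fingers and tile above 1 N and contact force between tile and reader below 6 N and linear speed of tile below 0.02 m/s); the arm keeps its last pose, push and grip.
It fails at once if a bystander (cup, rib, flat tile, dish) is moved more than 25 mm (distance of any of water_cup, rib, flat_tile, dish from where it was at the start of the episode above 0.025 m).
It also fails if it takes over 64 s, if anything falls off the work surface, if the arm or the gripper's body presses on something with over 40 N, if the wrist force passes 120 N, or if a joint passes its speed limit or range.

## Working session

There is one attempt and no reset: what is moved stays moved. The work goes in short steps, Python scripts to look and compute and a tool call to move; the robot and the scene stay as the last step left them, time stands still between calls to the robot, and variables do not carry over. Pictures are saved under pics/ and viewed, at most 11 in all, crops included, and the job is handed in when it is done.

Besides the shell and the picture viewer there is one more tool, called after ">>>" by a JSON object that holds its "name" and its "arguments". move_arm: Moves the arm, as the interface text tells. Its arguments: {"type":"object","properties":{"increments":{"type":"array"}},"required":["increments"]}

```bash
mkdir -p pics; python3 - <<'E'
from rig import ctrl, eyes
import cv2,json
s=ctrl.read_state(); print(s)
for n in("top","side"):
    c=eyes.camera(n); cv2.imwrite(f"pics/{n}0.png",cv2.cvtColor(c["color"],cv2.COLOR_RGB2BGR))
    print(n,{k:v for k,v in c.items() if k!="color"})
c=eyes.camera("wrist");print({k:v for k,v in c.items() if k!="color"})
E
```

```text
{'clock': 0.0, 'joint_positions': array([-1.39250812e+00,  5.28445922e-01,  1.43392185e+00, -1.02765049e-05,
        1.18138554e+00, -1.78542723e-01]), 'qvel': array([ 0.00111243,  0.00064565, -0.00110134, -0.00039089, -0.00098451,
       -0.00016978]), 'effort': array([-1.56254064e-03, -4.40045893e+01, -1.76594263e+01,  6.32328959e-02,
        5.84462739e-02, -1.64311864e-04]), 'tcp_pos': array([ 0.21818291, -0.58488951,  0.22157786]), 'eef_rot': array([-3.13946465e+00, -3.74376184e-04,  3.56834446e-01]), 'ft_force': array([0.04665537, 0.48681253, 0.14921148]), 'moment': array([-0.02006543,  0.01299944, -0.03022365]), 'grip_force': 0.0, 'opening': 0.08743905346225796}
top {'fov_y': 45.28208428975481, 'cx': 326.51653243856896, 'cy': 200.46214918128962, 'position': array([0.34258015, 0.04003077, 1.29495332]), 'orientation': array([-2.95999546e+00,  1.34841463e-03, -1.58968380e+00])}
side {'fov_y': 50.35770234841278, 'cx': 320.2387205903324, 'cy': 196.8459848244762, 'position': array([ 0.55129243, -0.99013077,  0.55734875]), 'orientation': array([-1.96840839, -0.0204352 ,  0.00378708])}
{'fov_y': 63.88618820005007, 'cx': 325.582231682111, 'cy': 198.93837959258352, 'T_tool_cam': array([[ 1.79183935e-03, -9.62982893e-01, -2.69556557e-01,
         7.34915457e-02],
       [ 9.99998171e-01,  1.90567147e-03, -1.60608014e-04,
         6.33070609e-04],
       [ 6.68349009e-04, -2.69555776e-01,  9.62984547e-01,
        -1.61820589e-01],
       [ 0.00000000e+00,  0.00000000e+00,  0.00000000e+00,
         1.00000000e+00]])}
```

View pics/top0.png

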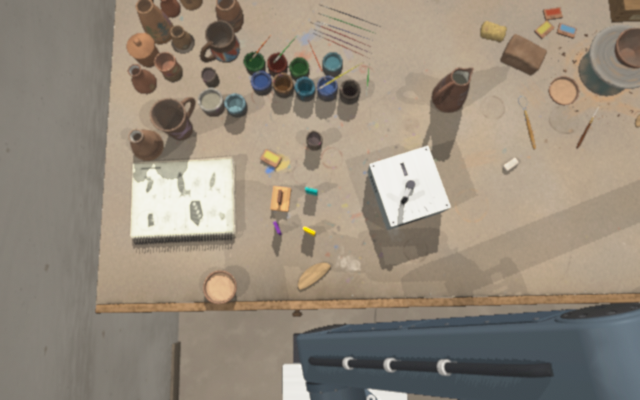

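View pics/side0.png

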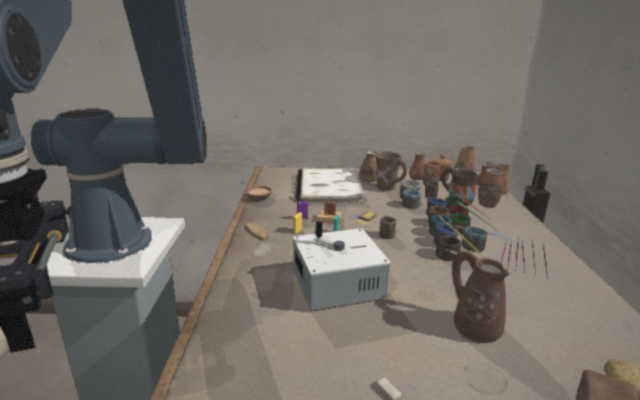

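The top view shows the reader plate centred near (410,186) with its slot at (404,169), and the stand with the tile near (281,199). The purple, turquoise and yellow look-alikes are at (278,229), (311,191) and (309,231). The cup is at (314,140), the rib at (314,276), the dish at (220,288) and the flat tile at (511,165).

```bash
cat > h.py <<'E'
import numpy as np,cv2
from scipy.spatial.transform import Rotation as R
from rig import ctrl,eyes
def cam(n):
    s=ctrl.read_state(); c=eyes.camera(n)
    if n=="wrist":
        T=np.eye(4);T[:3,:3]=R.from_euler('xyz',s["eef_rot"]).as_matrix();T[:3,3]=s["tcp_pos"];T=T@c["T_tool_cam"]
    else:
        T=np.eye(4);T[:3,:3]=R.from_euler('xyz',c["orientation"]).as_matrix();T[:3,3]=c["position"]
    c["T"]=T;c["f"]=200/np.tan(np.radians(c["fov_y"]/2));c["bgr"]=cv2.cvtColor(c["color"],cv2.COLOR_RGB2BGR);return c
def unproj(c,uv,z):
    uv=np.atleast_2d(uv).astype(float);d=np.c_[(uv[:,0]-c["cx"])/c["f"],(uv[:,1]-c["cy"])/c["f"],np.ones(len(uv))]@c["T"][:3,:3].T
    p=c["T"][:3,3];return p+d*((z-p[2])/d[:,2])[:,None]
def proj(c,P):
    q=(np.atleast_2d(P)-c["T"][:3,3])@c["T"][:3,:3];return np.c_[c["cx"]+c["f"]*q[:,0]/q[:,2],c["cy"]+c["f"]*q[:,1]/q[:,2]]
E
python3 - <<'E'
from h import *
c=cam("top");b=c["bgr"]
m=(b.min(2)>165).astype(np.uint8);m[:,:350]=0;m[:,470:]=0;m[:130]=0;m[240:]=0
cs,_=cv2.findContours(m,0,1);k=max(cs,key=cv2.contourArea)[:,0]
P=unproj(c,k,0.095)[:,:2].astype(np.float32)
print("plate",cv2.minAreaRect(P))
hsv=cv2.cvtColor(b,cv2.COLOR_BGR2HSV)
for n,uv,z in[("slot",(404,169),.095),("knob",(410,184),.147),("stand",(281,199),.02),("cup",(314,140),.05),("turq",(311,191),.05),("purple",(278,229),.05),("rib",(314,276),0.005),("yellow",(309,231),.05),("dish",(220,288),.03),("flat",(511,165),.008)]: print(n,unproj(c,uv,z).round(3))
a=cv2.resize(b[125:245,360:460],None,fx=5,fy=5,interpolation=2);a2=cv2.resize(b[165:245,260:320],None,fx=5,fy=5,interpolation=2)
o=np.zeros((600,800,3),np.uint8);o[:,:500]=a;o[:400,500:]=a2;cv2.imwrite("pics/z.png",o)
E
```

```text
plate ((0.5997722148895264, -0.17548039555549622), (0.1735154390335083, 0.16377422213554382), 16.677888870239258)
slot [[ 0.641 -0.164  0.095]]
knob [[ 0.59  -0.168  0.147]]
stand [[0.583 0.16  0.02 ]]
cup [[0.738 0.068 0.05 ]]
turq [[0.597 0.078 0.05 ]]
purple [[0.498 0.166 0.05 ]]
rib [[0.376 0.074 0.005]]
yellow [[0.491 0.085 0.05 ]]
dish [[0.349 0.318 0.03 ]]
flat [[ 0.669 -0.475  0.008]]
```

View pics/z.png

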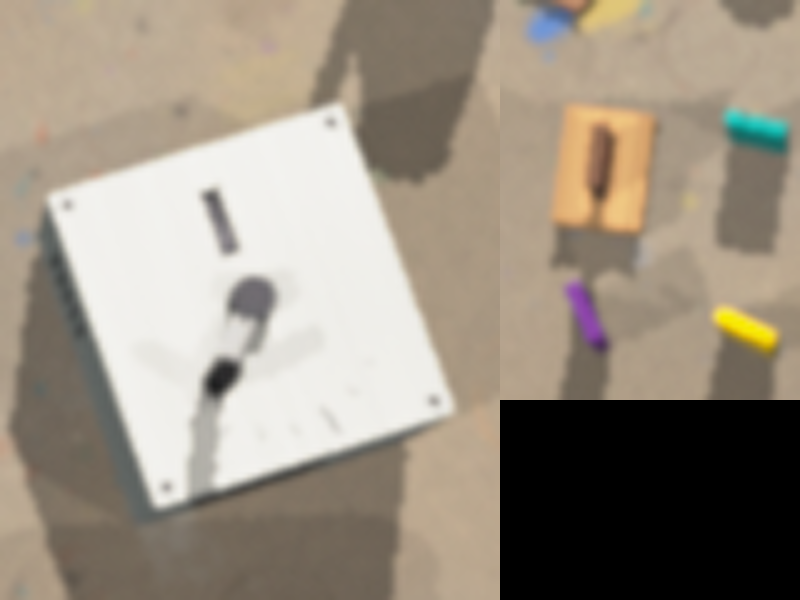

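The zoomed view shows the slot at zoom (220,222), the hub at (252,297), the knob at (222,376) and the long scale line at (330,418). The stand's groove runs nearly along world x. I'm moving above the reader for a close look.

>>> {"name": "move_arm", "arguments": {"increments": [{"delta_pos": [0.2, 0.21, 0.06], "dr": [0, 0, -3.7], "claw": 1}, {"delta_pos": [0.2, 0.21, 0.06], "dr": [0, 0, -3.7], "claw": 1}, {"delta_pos": [0.2, 0.21, 0.06], "dr": [0, 0, -3.7], "claw": 1}, {"delta_pos": [0.2, 0.21, 0.06], "dr": [0, 0, -3.7], "claw": 1}, {"delta_pos": [0.402, 0.42, 0.06], "dr": [0, 0, -3.7], "claw": 1}, {"delta_pos": [0.402, 0.42, 0.06], "dr": [0, 0, -3.7], "claw": 1}, {"delta_pos": [0.402, 0.42, 0.06], "dr": [0, 0, -3.7], "claw": 1}, {"delta_pos": [0.402, 0.42, 0.06], "dr": [0, 0, -3.7], "claw": 1}, {"delta_pos": [0.402, 0.42, 0.06], "dr": [0, 0, -3.7], "claw": 1}, {"delta_pos": [0.402, 0.42, 0.06], "dr": [0, 0, -3.7], "claw": 1}, {"delta_pos": [0.402, 0.42, 0.06], "dr": [0, 0, -3.7], "claw": 1}, {"delta_pos": [0.402, 0.42, 0.06], "dr": [0, 0, -3.7], "claw": 1}]}}

```text
clock: 1.7
tcp_pos: [0.6192, -0.1668, 0.2822]
eef_rot: [-3.142, 0.002, 0.291]
ft_force: [0.0, -0.0, 0.2]
opening: 0.0872
grip_force: 0.0
```

```bash
python3 - <<'E'
from h import *
c=cam("wrist");cv2.imwrite("pics/w1.png",c["bgr"])
import pickle;pickle.dump(c,open("w1.pkl","wb"))
s=ctrl.read_state();print(s["tcp_pos"],s["eef_rot"],s["qvel"].round(3))
E
```

```text
[ 0.6190939  -0.16712686  0.28232123] [-3.14148783e+00  1.33075834e-03  2.90205755e-01] [-0.008 -0.002 -0.001  0.004  0.     0.002]
```

View pics/w1.png

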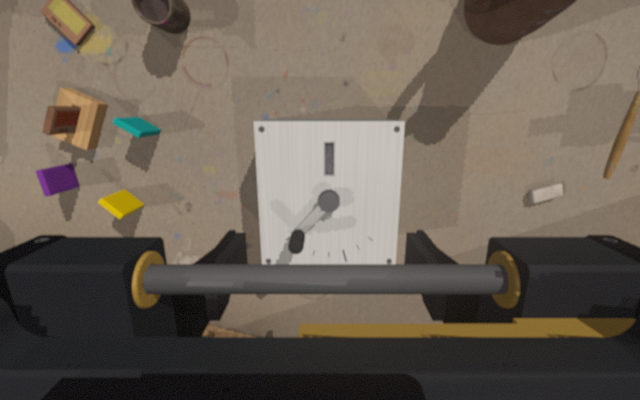

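The wrist view shows the slot at (329,158), the hub at (328,201), the knob top at about (297,237), the plate's upper corners at (254,121) and (405,121), and the long scale line at (345,255).

```bash
python3 - <<'E'
from h import *
import pickle;c=pickle.load(open("w1.pkl","rb"));b=c["bgr"];g=b.max(2).astype(int)
def blob(x0,x1,y0,y1,t):
    m=(g[y0:y1,x0:x1]<t).astype(np.uint8);n,l,s,ce=cv2.connectedComponentsWithStats(m);i=1+s[1:,4].argmax();
    ys,xs=np.nonzero(l==i);return ce[i]+[x0,y0],s[i],cv2.minAreaRect(np.c_[xs,ys].astype(np.float32))
o,st,r=blob(315,345,138,180,140);P=unproj(c,o,.095)[0];print("slot",o,st,r,P)
h=unproj(c,blob(314,342,188,214,110)[0],.110)[0];print("hub",h)
ko,ks,_=blob(285,312,226,256,60);print("knob",ko,ks)
for x,y in((262,128),(396,128),(267,261),(389,261)):
    w=255-g[y-5:y+6,x-5:x+6].astype(float);w=np.clip(w-110,0,None);Y,X=np.mgrid[y-5:y+6,x-5:x+6];q=(X*w).sum()/w.sum(),(Y*w).sum()/w.sum();print("screw",q,unproj(c,q,.095)[0].round(4))
# plate edges
k=[];
for y in range(135,225,10): k.append([np.argmax(np.diff(g[y,245:275]))+245,np.argmin(np.diff(g[y,385:412]))+385])
print(np.array(k).T)
print("knobtop",unproj(c,(297,234),.147)[0],unproj(c,(297,237),.147)[0])
cv2.imwrite("pics/w1z.png",cv2.resize(b[110:270,245:415],None,fx=3.5,fy=3.5,interpolation=2))
E
```

```text
slot [328.98606272 158.44599303] [ 10   5   9  32 287] ((14.0, 20.5), (31.0, 8.0), 90.0) [ 0.6409093  -0.16468596  0.095     ]
hub [ 0.59900494 -0.17649254  0.11      ]
knob [296.13496933 241.12269939] [  5   5  13  21 163]
screw (np.float64(261.03780964797915), np.float64(128.89308996088658)) [ 0.6502 -0.0862  0.095 ]
screw (np.float64(396.46648426812584), np.float64(128.7906976744186)) [ 0.6919 -0.2242  0.095 ]
screw (np.float64(267.3789173789174), np.float64(264.01187084520416)) [ 0.4981 -0.131   0.095 ]
screw (np.float64(388.84780388151177), np.float64(264.0730337078652)) [ 0.5401 -0.2704  0.095 ]
[[253 254 255 255 255 256 257 257 258]
 [403 402 402 401 401 400 399 398 398]]
knobtop [ 0.56712143 -0.15346613  0.147     ] [ 0.56403569 -0.15431562  0.147     ]
```

View pics/w1z.png

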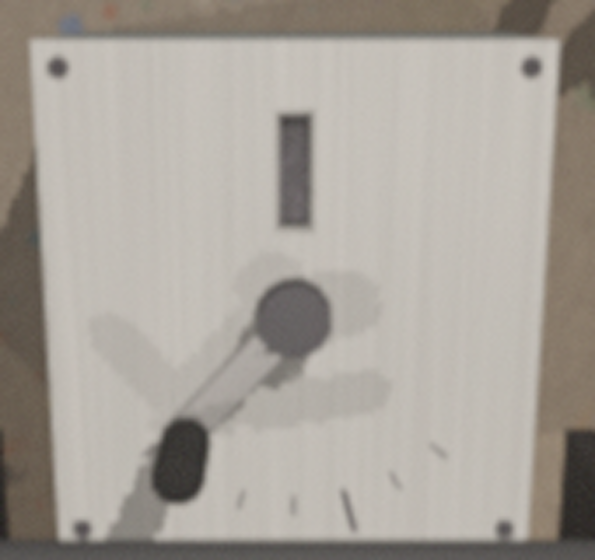

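The zoom shows the knob's top centre near image pixel (296,246), so the lever stands at about 4°. The plate's upper screws give a yaw of 16.75° and a centre of about (0.599, -0.1765). Next I'll straddle the knob with the closing line tangential.

>>> {"name": "move_arm", "arguments": {"increments": [{"delta_pos": [-0.0655, 0.0115, -0.08], "dr": [0, 0, -10], "claw": 1}, {"delta_pos": [-0.0655, 0.0115, -0.08], "dr": [0, 0, -20], "claw": 1}, {"delta_pos": [-0.0655, 0.0115, -0.08], "dr": [0, 0, -30], "claw": 1}, {"delta_pos": [-0.0655, 0.0115, -0.08], "dr": [0, 0, -41.4], "claw": 1}, {"delta_pos": [-0.0655, 0.0115, -0.08], "dr": [0, 0, -41.4], "claw": 1}, {"delta_pos": [-0.0655, 0.0115, -0.08], "dr": [0, 0, -41.4], "claw": 1}, {"delta_pos": [-0.0655, 0.0115, -0.11], "dr": [0, 0, -41.4], "claw": 1}, {"delta_pos": [-0.0655, 0.0115, -0.14], "dr": [0, 0, -41.4], "claw": 1}, {"delta_pos": [-0.0655, 0.0115, -0.164], "dr": [0, 0, -41.4], "claw": 1}, {"delta_pos": [-0.0655, 0.0115, -0.164], "dr": [0, 0, -41.4], "claw": 1}, {"delta_pos": [-0.0655, 0.0115, -0.164], "dr": [0, 0, -41.4], "claw": 1}]}}

```text
clock: 3.12
tcp_pos: [0.5555, -0.1546, 0.1194]
eef_rot: [3.142, -0.002, -0.43]
ft_force: [-0.2, -0.6, 0.8]
opening: 0.0868
grip_force: 0.0
```

>>> {"name": "move_arm", "arguments": {"increments": [{"delta_pos": [0, 0, 0], "dr": [0, 0, 0], "claw": 0.5}, {"delta_pos": [0, 0, 0], "dr": [0, 0, 0], "claw": 0.1}, {"delta_pos": [0, 0, 0], "dr": [0, 0, 0], "claw": 0.1}, {"delta_pos": [0, 0, 0], "dr": [0, 0, 0], "claw": 0.1}, {"delta_pos": [0, 0, 0], "dr": [0, 0, 0], "claw": 0.1}, {"delta_pos": [0, 0, 0], "dr": [0, 0, 0], "claw": 0.1}, {"delta_pos": [0, 0, 0], "dr": [0, 0, 0], "claw": 0.1}, {"delta_pos": [0, 0, 0], "dr": [0, 0, 0], "claw": 0.1}]}}

```text
clock: 4.12
tcp_pos: [0.5546, -0.1543, 0.1185]
eef_rot: [3.141, 0.0, -0.43]
ft_force: [-0.2, -0.9, 0.5]
opening: 0.0152
grip_force: 26.7
```

>>> {"name": "move_arm", "arguments": {"increments": [{"delta_pos": [-0.0029, -0.0061, 0], "dr": [0, 0, 7.2], "claw": 0.1}, {"delta_pos": [-0.0046, -0.0121, 0], "dr": [0, 0, 14.4], "claw": 0.1}, {"delta_pos": [-0.0055, -0.0184, 0], "dr": [0, 0, 21.6], "claw": 0.1}, {"delta_pos": [-0.0055, -0.0246, 0], "dr": [0, 0, 28.8], "claw": 0.1}, {"delta_pos": [-0.0048, -0.0309, 0], "dr": [0, 0, 36], "claw": 0.1}, {"delta_pos": [-0.0034, -0.037, 0], "dr": [0, 0, 43.2], "claw": 0.1}, {"delta_pos": [-0.0011, -0.0429, 0], "dr": [0, 0, 50.4], "claw": 0.1}, {"delta_pos": [0.0019, -0.0485, 0], "dr": [0, 0, 57], "claw": 0.1}, {"delta_pos": [0.0019, -0.0485, 0], "dr": [0, 0, 57], "claw": 0.1}, {"delta_pos": [0.0019, -0.0485, 0], "dr": [0, 0, 57], "claw": 0.1}, {"delta_pos": [0.0019, -0.0485, 0], "dr": [0, 0, 57], "claw": 0.1}]}}

```text
clock: 5.5
tcp_pos: [0.5561, -0.2018, 0.1184]
eef_rot: [-3.14, 0.001, 0.564]
ft_force: [-2.7, 3.7, 0.9]
opening: 0.0154
grip_force: 30.0
```

>>> {"name": "move_arm", "arguments": {"increments": [{"delta_pos": [0, 0, 0], "dr": [0, 0, 0], "claw": 0.6}, {"delta_pos": [0, 0, 0], "dr": [0, 0, 0], "claw": 0.6}, {"delta_pos": [0, 0, 0], "dr": [0, 0, 0], "claw": 0.6}, {"delta_pos": [0, 0, 0], "dr": [0, 0, 0], "claw": 0.6}, {"delta_pos": [0, 0, 0], "dr": [0, 0, 0], "claw": 0.6}, {"delta_pos": [0, 0, 0.06], "dr": [0, 0, -5], "claw": 0.6}, {"delta_pos": [0, 0, 0.12], "dr": [0, 0, -10], "claw": 0.6}, {"delta_pos": [0.065, 0.035, 0.165], "dr": [0, 0, -15], "claw": 0.6}, {"delta_pos": [0.065, 0.035, 0.165], "dr": [0, 0, -15], "claw": 0.6}, {"delta_pos": [0.065, 0.035, 0.165], "dr": [0, 0, -15], "claw": 0.6}, {"delta_pos": [0.065, 0.035, 0.165], "dr": [0, 0, -15], "claw": 0.6}, {"delta_pos": [0.065, 0.035, 0.165], "dr": [0, 0, -15], "claw": 0.6}]}}

```text
clock: 7.0
tcp_pos: [0.6202, -0.1679, 0.2822]
eef_rot: [-3.14, 0.003, 0.302]
ft_force: [-0.3, -0.2, -0.4]
opening: 0.0521
grip_force: 0.0
```

```bash
python3 - <<'E'
from h import *
import pickle
c=cam("wrist");pickle.dump(c,open("w2.pkl","wb"))
t=cam("top");pickle.dump(t,open("t2.pkl","wb"));print(ctrl.read_state()["tcp_pos"])
o=np.zeros((600,800,3),np.uint8);a=cv2.resize(c["bgr"][110:270,230:430],None,fx=3,fy=3,interpolation=2);o[:480,:600]=a
o[:,600:]=cv2.resize(c["bgr"][60:210,20:70+0],(200,600));cv2.imwrite("pics/w2.png",o)
E
```

```text
[ 0.62068839 -0.16803021  0.28262989]
```

View pics/w2.png

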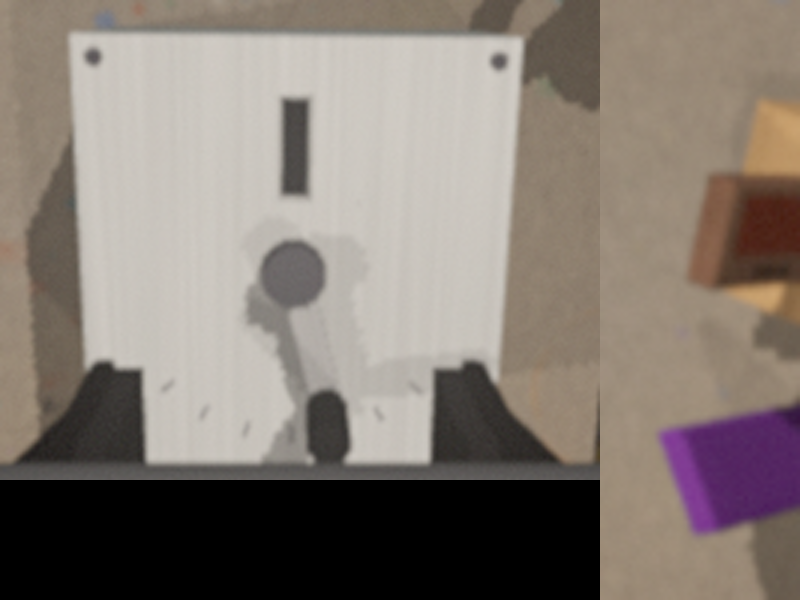

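The lever now points at the long line, which is hidden under the knob at crop (328,430). The neighbouring 45° and 75° ticks are visible at (291,435) and (378,412). I'll put a number on the angle and locate the slot and tile.

```bash
python3 - <<'E'
from h import *
import pickle
c=pickle.load(open("w2.pkl","rb"));g=c["bgr"].max(2).astype(int)
f=lambda x,y:np.array([x/3+230,y/3+110])
h=unproj(c,f(293,273),.110)[0]
def ang(p):d=p-h;return np.degrees(np.arctan2(d[1],d[0]))%360-16.75-135,np.hypot(d[0],d[1])
print("base",ang(unproj(c,f(325,411),.113)[0]),"top",ang(unproj(c,f(328,441),.147)[0]))
for x,y in((168,386),(203,411),(247,429),(291,435),(378,412),(415,386)):print("tick",ang(unproj(c,f(x,y),.095)[0]))
m=(g[130:190,310:350]<130).astype(np.uint8);_,l,s,ce=cv2.connectedComponentsWithStats(m);i=1+s[1:,4].argmax();sl=ce[i]+[310,130]
print("slot wrist",s[i],unproj(c,sl,.095)[0]);ys,xs=np.nonzero(l==i);print("slot yaw dir",cv2.fitLine(unproj(c,np.c_[xs+310,ys+130],.095)[:,:2].astype(np.float32),2,0,.01,.01).ravel())
# tile & top camera
from scipy.ndimage import center_of_mass
t=pickle.load(open("t2.pkl","rb"))
o=np.zeros((400,800,3),np.uint8);o[:,:400]=cv2.resize(t["bgr"][180:220,260:300],(400,400),interpolation=2);o[:,400:]=cv2.resize(c["bgr"][75:155,35:115],(400,400),interpolation=2);cv2.imwrite("pics/t2.png",o)
E
```

```text
base (np.float64(58.4777143645008), np.float64(0.05406378704666043)) top (np.float64(59.315460793181956), np.float64(0.04976262178040563))
tick (np.float64(1.5908965846026035), np.float64(0.0700006599192045))
tick (np.float64(15.572515324074033), np.float64(0.0703597056342117))
tick (np.float64(30.91723701222395), np.float64(0.07092924315396572))
tick (np.float64(45.14220406217436), np.float64(0.07117823982075977))
tick (np.float64(74.38379059134007), np.float64(0.06985427419070234))
tick (np.float64(89.19221967515932), np.float64(0.06929220021296446))
slot wrist [ 14  13   9  32 281] [ 0.64137723 -0.16422283  0.095     ]
slot yaw dir [ 0.9558078   0.2939922   0.64130396 -0.16424534]
```

View pics/t2.png

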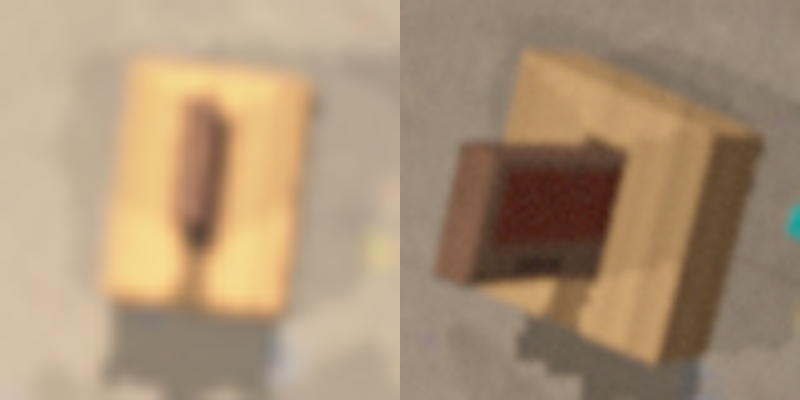

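The lever reads about 59°, which is within tolerance. The top crop shows the stand turned a few degrees from world x, with the tile standing in its groove. I'm moving over the tile for a close look.

>>> {"name": "move_arm", "arguments": {"increments": [{"delta_pos": [-0.002, 0.055, 0], "dr": [0, 0, -4], "claw": 0.6}, {"delta_pos": [-0.004, 0.11, 0], "dr": [0, 0, -8], "claw": 0.6}, {"delta_pos": [-0.007, 0.165, 0], "dr": [0, 0, -12], "claw": 0.6}, {"delta_pos": [-0.01, 0.22, 0], "dr": [0, 0, -16], "claw": 0.6}, {"delta_pos": [-0.015, 0.275, 0], "dr": [0, 0, -20], "claw": 0.6}, {"delta_pos": [-0.015, 0.328, -0.02], "dr": [0, 0, -22], "claw": 0.6}, {"delta_pos": [-0.015, 0.328, -0.04], "dr": [0, 0, -22], "claw": 0.6}, {"delta_pos": [-0.015, 0.328, -0.04], "dr": [0, 0, -22], "claw": 0.6}, {"delta_pos": [-0.015, 0.328, -0.04], "dr": [0, 0, -22], "claw": 0.6}]}}

```text
clock: 8.22
tcp_pos: [0.6072, 0.1596, 0.2441]
eef_rot: [-3.142, -0.001, -0.082]
ft_force: [0.7, 0.3, 0.1]
opening: 0.0519
grip_force: 0.0
```

```bash
python3 - <<'E'
from h import *
import pickle
c=cam("wrist");pickle.dump(c,open("w3.pkl","wb"));s=ctrl.read_state();print(s["tcp_pos"],s["eef_rot"])
cv2.imwrite("pics/w3.png",cv2.resize(c["bgr"][120:270,230:430],None,fx=4,fy=4,interpolation=2));print(proj(c,[[.583,.16,.06],[.583,.16,.02]]))
E
```

```text
[0.60748938 0.15946479 0.24444445] [-3.14138481e+00 -1.59701425e-03 -8.28143082e-02]
[[326.38978234 199.97764148]
 [326.31665634 191.20609758]]
```

View pics/w3.png

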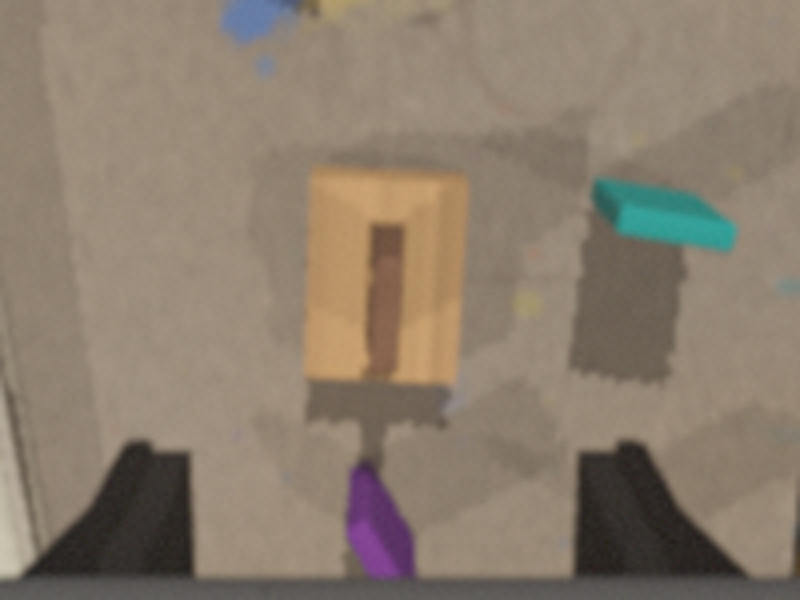

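In the wrist crop the tile's top end spans crop x 370–403 and y 258–376. The stand's top corners are at about (312,172), (468,174), (305,378) and (458,383).

```bash
python3 - <<'E'
from h import *
import pickle
c=pickle.load(open("w3.pkl","rb"))
f=lambda a:np.array(a)/4+[230,120]
P=unproj(c,f([(374,258),(403,258),(400,376),(368,376)]),.06);print(P.round(4),P.mean(0))
print("tile yaw",[np.degrees(np.arctan2(*(P[i]-P[j])[[1,0]])) for i,j in((0,3),(1,2))])
S=unproj(c,f([(312,172),(468,174),(458,383),(305,378)]),.02);print(S.round(4),S.mean(0));print("stand yaw",[np.degrees(np.arctan2(*(S[i]-S[j])[[1,0]])) for i,j in((0,3),(1,2))],np.linalg.norm(S[0]-S[1]),np.linalg.norm(S[0]-S[3]))
t=pickle.load(open("t2.pkl","rb"));S=unproj(t,np.array([(130,57),(310,75),(285,318),(105,300)])/10+[260,180],.02);print(S.mean(0),[np.degrees(np.arctan2(*(S[i]-S[j])[[1,0]])) for i,j in((0,3),(1,2))])
E
```

```text
[[0.601  0.1618 0.06  ]
 [0.6003 0.1538 0.06  ]
 [0.5662 0.1572 0.06  ]
 [0.5669 0.1663 0.06  ]] [0.58360956 0.15976518 0.06      ]
tile yaw [np.float64(-7.5599058156537575), np.float64(-5.793380542588655)]
[[0.6199 0.1793 0.02  ]
 [0.6155 0.1322 0.02  ]
 [0.5492 0.1396 0.02  ]
 [0.5547 0.1878 0.02  ]] [0.5848211  0.15972429 0.02      ]
stand yaw [np.float64(-7.397618642587387), np.float64(-6.313565315266065)] 0.04725410708226845 0.06573437424775005
[0.58391256 0.16103116 0.02      ] [np.float64(-5.683113230940251), np.float64(-6.072625880345317)]
```

>>> {"name": "move_arm", "arguments": {"increments": [{"delta_pos": [-0.0235, 0.0005, -0.05], "dr": [0, 0, -1.7], "claw": 0.6}, {"delta_pos": [-0.0235, 0.0005, -0.1], "dr": [0, 0, -1.7], "claw": 0.6}, {"delta_pos": [-0.0235, 0.0005, -0.14], "dr": [0, 0, -1.7], "claw": 0.6}, {"delta_pos": [-0.0235, 0.0005, -0.17], "dr": [0, 0, -1.7], "claw": 0.6}, {"delta_pos": [-0.0235, 0.0005, -0.195], "dr": [0, 0, -1.7], "claw": 0.6}, {"delta_pos": [-0.0235, 0.0005, -0.2055], "dr": [0, 0, -1.7], "claw": 0.6}, {"delta_pos": [-0.0235, 0.0005, -0.2055], "dr": [0, 0, -1.7], "claw": 0.6}, {"delta_pos": [-0.0235, 0.0005, -0.2055], "dr": [0, 0, -1.7], "claw": 0.6}]}}

```text
clock: 9.28
tcp_pos: [0.5844, 0.1608, 0.0393]
eef_rot: [-3.141, -0.003, -0.111]
ft_force: [-0.1, 0.1, 0.2]
opening: 0.0523
grip_force: 0.0
```

>>> {"name": "move_arm", "arguments": {"increments": [{"delta_pos": [0, 0, 0], "dr": [0, 0, 0], "claw": 0.3}, {"delta_pos": [0, 0, 0], "dr": [0, 0, 0], "claw": 0.15}, {"delta_pos": [0, 0, 0], "dr": [0, 0, 0], "claw": 0.02}, {"delta_pos": [0, 0, 0], "dr": [0, 0, 0], "claw": 0.02}, {"delta_pos": [0, 0, 0], "dr": [0, 0, 0], "claw": 0.02}, {"delta_pos": [0, 0, 0], "dr": [0, 0, 0], "claw": 0.02}, {"delta_pos": [0, 0, 0], "dr": [0, 0, 0], "claw": 0.02}, {"delta_pos": [0, 0, 0], "dr": [0, 0, 0], "claw": 0.02}]}}

```text
clock: 10.28
tcp_pos: [0.5832, 0.161, 0.038]
eef_rot: [-3.141, 0.0, -0.111]
ft_force: [0.2, 1.2, -0.2]
opening: 0.0083
grip_force: 30.0
```

>>> {"name": "move_arm", "arguments": {"increments": [{"delta_pos": [0, 0, 0.02], "dr": [0, 0, 0], "claw": 0.02}, {"delta_pos": [0, 0, 0.05], "dr": [0, 0, 0], "claw": 0.02}, {"delta_pos": [0, 0, 0.1], "dr": [0, 0, 0], "claw": 0.02}, {"delta_pos": [0, 0, 0.15], "dr": [0, 0, 0], "claw": 0.02}, {"delta_pos": [0.009, -0.05, 0.15], "dr": [0, 0, 4], "claw": 0.02}, {"delta_pos": [0.018, -0.1, 0.15], "dr": [0, 0, 8], "claw": 0.02}, {"delta_pos": [0.027, -0.15, 0.15], "dr": [0, 0, 12], "claw": 0.02}, {"delta_pos": [0.036, -0.2, 0.15], "dr": [0, 0, 16], "claw": 0.02}, {"delta_pos": [0.045, -0.25, 0.15], "dr": [0, 0, 20], "claw": 0.02}, {"delta_pos": [0.054, -0.3, 0.15], "dr": [0, 0, 23.1], "claw": 0.02}, {"delta_pos": [0.0583, -0.324, 0.15], "dr": [0, 0, 23.1], "claw": 0.02}, {"delta_pos": [0.0583, -0.324, 0.15], "dr": [0, 0, 23.1], "claw": 0.02}]}}

```text
clock: 11.78
tcp_pos: [0.6414, -0.1644, 0.1876]
eef_rot: [-3.141, 0.0, 0.289]
ft_force: [0.0, 0.1, -0.9]
opening: 0.0082
grip_force: 30.0
```

>>> {"name": "move_arm", "arguments": {"increments": [{"delta_pos": [0, 0, -0.02], "dr": [0, 0, 0], "claw": 0.02}, {"delta_pos": [0, 0, -0.04], "dr": [0, 0, 0], "claw": 0.02}, {"delta_pos": [0, 0, -0.045], "dr": [0, 0, 0], "claw": 0.02}, {"delta_pos": [0, 0, -0.045], "dr": [0, 0, 0], "claw": 0.02}, {"delta_pos": [0, 0, -0.045], "dr": [0, 0, 0], "claw": 0.02}]}}

```text
clock: 12.4
tcp_pos: [0.6421, -0.1627, 0.144]
eef_rot: [3.141, -0.001, 0.293]
ft_force: [0.2, -0.6, -0.2]
opening: 0.0081
grip_force: 30.0
```

```bash
python3 - <<'E'
from h import *
import pickle
c=cam("wrist");pickle.dump(c,open("w4.pkl","wb"));s=ctrl.read_state();print(s["tcp_pos"],s["eef_rot"],s["ft_force"])
d=cam("side");pickle.dump(d,open("s4.pkl","wb"));q=proj(d,[[.642,-.163,.095],[.642,-.163,.115]]);print(q)
x,y=q[0].astype(int)
o=np.zeros((600,800,3),np.uint8);o[:,:400]=cv2.resize(c["bgr"][130:280,275:375],(400,600),interpolation=2);o[:,400:]=cv2.resize(d["bgr"][y-60:y+30,x-30:x+30],(400,600),interpolation=2);cv2.imwrite("pics/w4.png",o)
E
```

```text
[ 0.64214541 -0.16289171  0.14410592] [ 3.14050842e+00 -1.42673052e-03  2.92638014e-01] [ 0.19152646  0.10217226 -0.89483667]
[[358.34246873 245.53666298]
 [358.8443445  237.54524799]]
```

View pics/w4.png

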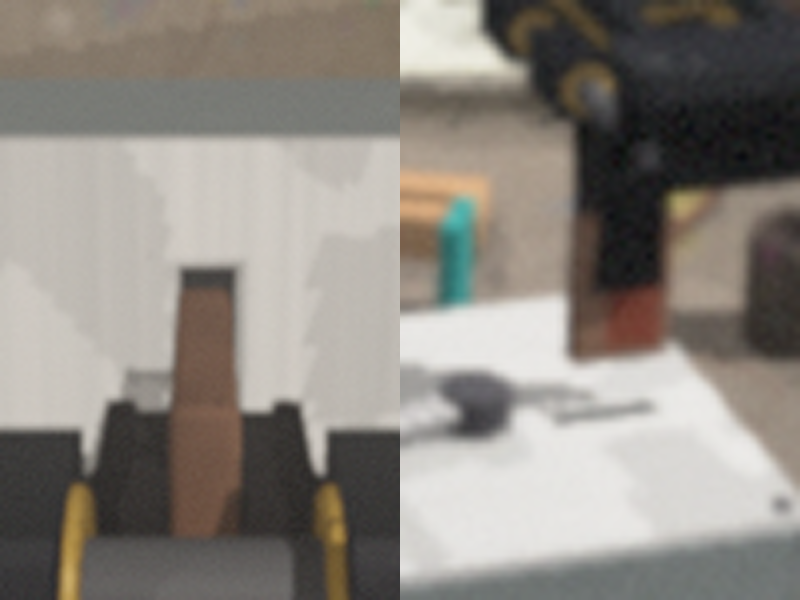

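The wrist crop shows the slot's far end at crop y≈268, x 180–238. The tile's lower far edge is just in front of it at y≈289, x 179–234, so the alignment is close. I'll work out the relative offset.

```bash
python3 - <<'E'
from h import *
import pickle
c=pickle.load(open("w4.pkl","rb"));g=c["bgr"].astype(int)
a=np.radians(16.75);B=np.array([[np.cos(a),np.sin(a)],[-np.sin(a),np.cos(a)]])
f=lambda L:np.array(L)/4+[275-.375,130-.375]
low=.144-.030
tl=unproj(c,f([(179,289),(234,289)]),low)[:,:2]@B.T
tt=unproj(c,f([(172,405),(240,405)]),low+.052)[:,:2]@B.T
sl=unproj(c,f([(180,268),(238,268)]),.095)[:,:2]@B.T
tcp=B@[.6421,-.1629]
print("tile low edge rel tcp (reader axes)",tl-tcp,"top",tt-tcp);print("slot far edge rel tcp",sl-tcp)
print("reader-frame shift tile->slot x,y:",sl.mean(0)-tl.mean(0)-[.001,0])
d=pickle.load(open("s4.pkl","rb"));e=lambda L:np.array(L)*[60/400,90/600]-.4
x,y=358,245;o=np.array([x-30,y-60])
S=unproj(d,e([(556,417)])*1-[60,0]+o,.095)[:,:2]@B.T
L=lambda P,z:unproj(d,e(P)-[60,0]+o,z)[:,:2]@B.T-tcp
print("side slot ends",L([(556,417),(656,404)],.095));print("side tile low corners (near face)",L([(572,356),(607,356),(664,350)],low))
E
```

```text
tile low edge rel tcp (reader axes) [[ 0.01804253  0.00343811]
 [ 0.01806142 -0.00512536]] top [[ 0.01898194  0.00330016]
 [ 0.01899911 -0.00461929]]
slot far edge rel tcp [[ 0.01628441  0.00362013]
 [ 0.01630626 -0.00625913]]
reader-frame shift tile->slot x,y: [-0.00275664 -0.00047587]
side slot ends [[-0.018443   -0.00277066]
 [ 0.01696087 -0.0029044 ]]
side tile low corners (near face) [[-0.01179268  0.00267278]
 [-0.00057385 -0.00019945]
 [ 0.01932254 -0.00099178]]
```

>>> {"name": "move_arm", "arguments": {"increments": [{"delta_pos": [-0.0022, -0.0011, 0], "dr": [0, 0, 0], "claw": 0.02}, {"delta_pos": [-0.0022, -0.0011, -0.01], "dr": [0, 0, 0], "claw": 0.02}, {"delta_pos": [-0.0022, -0.0011, -0.016], "dr": [0, 0, 0], "claw": 0.02}, {"delta_pos": [-0.0022, -0.0011, -0.018], "dr": [0, 0, 0], "claw": 0.02}, {"delta_pos": [-0.0022, -0.0011, -0.02], "dr": [0, 0, 0], "claw": 0.02}, {"delta_pos": [-0.0022, -0.0011, -0.022], "dr": [0, 0, 0], "claw": 0.02}, {"delta_pos": [-0.0022, -0.0011, -0.022], "dr": [0, 0, 0], "claw": 0.02}]}}

```text
clock: 13.38
tcp_pos: [0.6393, -0.1642, 0.121]
eef_rot: [-3.142, 0.0, 0.292]
ft_force: [0.3, -0.0, -1.1]
opening: 0.0085
grip_force: 30.0
```

>>> {"name": "move_arm", "arguments": {"increments": [{"delta_pos": [0, 0, -0.002], "dr": [0, 0, 0], "claw": 0.02}, {"delta_pos": [0, 0, -0.004], "dr": [0, 0, 0], "claw": 0.02}, {"delta_pos": [0, 0, -0.006], "dr": [0, 0, 0], "claw": 0.02}, {"delta_pos": [0, 0, -0.006], "dr": [0, 0, 0], "claw": 0.02}, {"delta_pos": [0, 0, -0.006], "dr": [0, 0, 0], "claw": 0.02}]}}

```text
clock: 14.0
tcp_pos: [0.6394, -0.1642, 0.1151]
eef_rot: [3.142, -0.0, 0.292]
ft_force: [-0.1, -0.6, -0.6]
opening: 0.0084
grip_force: 30.0
```

```bash
python3 - <<'E'
from h import *
c=cam("wrist");d=cam("side");s=ctrl.read_state();print(s["tcp_pos"],s["ft_force"],s["moment"]);x,y=358,245
o=np.zeros((600,800,3),np.uint8);o[:,:400]=cv2.resize(c["bgr"][130:280,275:375],(400,600),interpolation=2);o[:,400:]=cv2.resize(d["bgr"][y-60:y+30,x-30:x+30],(400,600),interpolation=2);cv2.imwrite("pics/w5.png",o)
E
```

```text
[ 0.63938147 -0.16422184  0.11511027] [ 0.4458342  -0.65366619  0.27605044] [0.00744048 0.00970569 0.03627363]
```

View pics/w5.png

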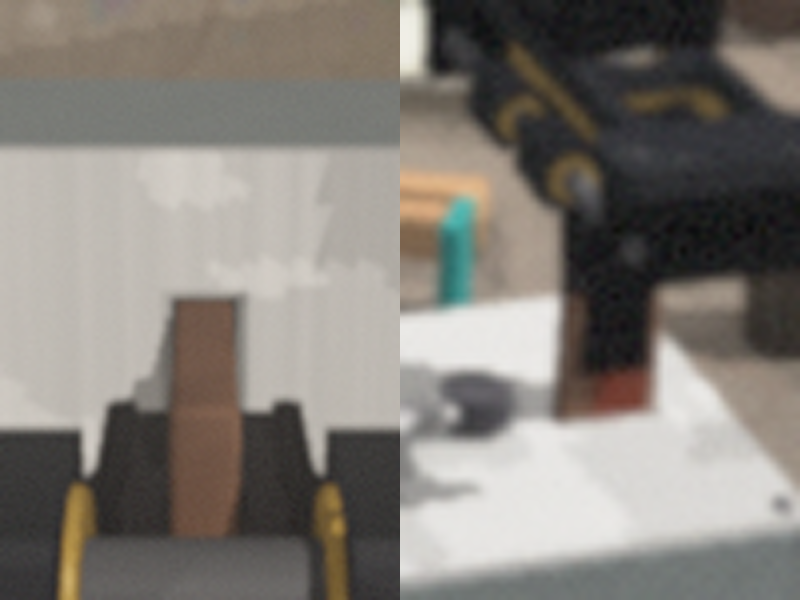

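The tile's lower end has entered the slot with no contact force and about 1 mm clearance around it. I'll lower it to depth.

>>> {"name": "move_arm", "arguments": {"increments": [{"delta_pos": [0, 0, -0.003], "dr": [0, 0, 0], "claw": 0.02}, {"delta_pos": [0, 0, -0.006], "dr": [0, 0, 0], "claw": 0.02}, {"delta_pos": [0, 0, -0.009], "dr": [0, 0, 0], "claw": 0.02}, {"delta_pos": [0, 0, -0.012], "dr": [0, 0, 0], "claw": 0.02}, {"delta_pos": [0, 0, -0.015], "dr": [0, 0, 0], "claw": 0.02}, {"delta_pos": [0, 0, -0.017], "dr": [0, 0, 0], "claw": 0.02}, {"delta_pos": [0, 0, -0.017], "dr": [0, 0, 0], "claw": 0.02}, {"delta_pos": [0, 0, -0.017], "dr": [0, 0, 0], "claw": 0.02}, {"delta_pos": [0, 0, -0.017], "dr": [0, 0, 0], "claw": 0.02}, {"delta_pos": [0, 0, -0.017], "dr": [0, 0, 0], "claw": 0.02}]}}

```text
clock: 15.35
tcp_pos: [0.6394, -0.1642, 0.0981]
eef_rot: [3.141, -0.0, 0.292]
ft_force: [0.7, 0.2, -1.4]
opening: 0.0078
grip_force: 30.0
```

```bash
python3 - <<'E'
from h import *
c=cam("wrist");d=cam("side");F=[]
for i in range(4): cam("top");s=ctrl.read_state();F.append(np.r_[s["ft_force"],s["tcp_pos"]])
print(np.mean(F,0).round(4));x,y=358,245
o=np.zeros((600,800,3),np.uint8);o[:,:400]=cv2.resize(c["bgr"][130:280,275:375],(400,600),interpolation=2);o[:,400:]=cv2.resize(d["bgr"][y-60:y+30,x-50:x+10],(400,600),interpolation=2);cv2.imwrite("pics/w6.png",o)
E
```

```text
[-0.1331 -0.0809 -0.3641  0.6393 -0.1642  0.0981]
```

View pics/w6.png

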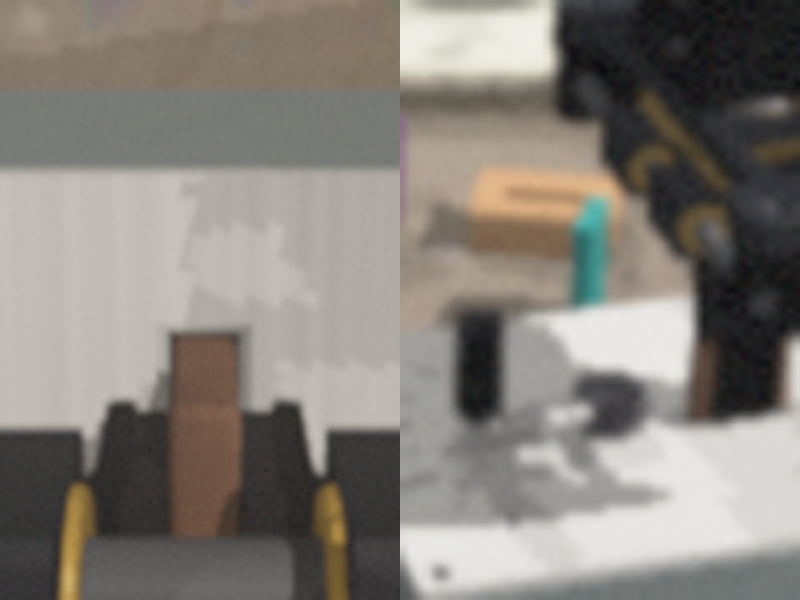

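The tile hangs in the slot about 27 mm deep, with its upper edge unchanged in the grip (crop y≈405). The measured force is near zero and the lever is undisturbed, so I'm handing in.

```bash
python3 -c "
from rig import workorder;print(workorder.hand_in())"
```

```text
the job is handed in; nothing more can be done
None
```

The job is handed in, with no verdict returned: the lever measured about 59°, and the tile is held in the slot about 27 mm deep (reckoned from the gripper height) with near-zero force on the wrist.

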